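# Pot the painted cacti

### The job

Put each finished clay cactus into the pot of the same colour as its flower, standing upright on the pot's floor; lower each one gently into its pot before letting go, do not drop it in. Leave the pots, the paint jar and the paint tin standing where they are.

Things in the scene. Friction and masses are not known exactly. Their poses are not given: they have to be found in the camera images.
- cactus_red: Painted clay cactus with a red flower on top: a plain column, 28 mm in diameter. Brown foot 44 mm in diameter, 10 mm high. 95 mm tall, 0.15 kg, loose, upright. Origin: centre of its underside; z up. Grip it about 58 mm above the underside, so that the fingertips clear the pot's rim.
- cactus_yellow: Painted clay cactus with a yellow flower on top: a thick barrel, 44 mm in diameter 36 to 70 mm up. Brown foot 44 mm in diameter, 10 mm high. 95 mm tall, 0.15 kg, loose, upright. Origin: centre of its underside; z up. Grip it about 58 mm above the underside, so that the fingertips clear the pot's rim.
- cactus_blue: Painted clay cactus with a blue flower on top: a 24 mm round trunk with two upturned arms reaching 37 mm to either side along local x; close fingers along local y. Brown foot 44 mm in diameter, 10 mm high. 95 mm tall, 0.15 kg, loose, upright. Origin: centre of its underside; z up. Grip it about 58 mm above the underside, so that the fingertips clear the pot's rim.
- cactus_white: Painted clay cactus with a white flower on top: a flat round paddle, 50 mm wide along local x (centre 55 mm up), 14 mm thick along local y, small paddle at +x; close fingers along local y. Brown foot 44 mm in diameter, 10 mm high. 95 mm tall, 0.15 kg, loose, upright. Origin: centre of its underside; z up. Grip it about 58 mm above the underside, so that the fingertips clear the pot's rim.
- pot_red: Shallow round open flower pot, red all over, loose, 0.35 kg, standing on the table. 36 mm high; outside 70 mm in diameter at the bottom, 80 mm at the rim; inside 62 mm at the floor, 72 mm at the rim; wall 4 mm, floor 5 mm thick. Origin: centre of its underside; z up.
- pot_yellow: Shallow round open flower pot, yellow all over, loose, 0.35 kg, standing on the table. 36 mm high; outside 70 mm in diameter at the bottom, 80 mm at the rim; inside 62 mm at the floor, 72 mm at the rim; wall 4 mm, floor 5 mm thick. Origin: centre of its underside; z up.
- pot_blue: Shallow round open flower pot, blue all over, loose, 0.35 kg, standing on the table. 36 mm high; outside 70 mm in diameter at the bottom, 80 mm at the rim; inside 62 mm at the floor, 72 mm at the rim; wall 4 mm, floor 5 mm thick. Origin: centre of its underside; z up.
- pot_white: Shallow round open flower pot, white all over, loose, 0.35 kg, standing on the table. 36 mm high; outside 70 mm in diameter at the bottom, 80 mm at the rim; inside 62 mm at the floor, 72 mm at the rim; wall 4 mm, floor 5 mm thick. Origin: centre of its underside; z up.
- jar: Bystander: closed amber glass paint jar with a black lid, 50 mm in diameter, 60 mm high, loose, standing among the cacti and pots. Origin: centre of its underside. A 60 mm square wooden palette only 8 mm thick also lies among them.
- tin: Bystander: closed metal paint tin with a dark lid, 55 mm in diameter, 47 mm high, loose, standing among the cacti and pots. Origin: centre of its underside.

How it is judged:
By the outcome, as a careful person would: the job done as asked, in the order asked, and still so for the second after the job is handed in, with the robot touching nothing.
It also fails if it takes over 120 s, if anything falls off the work surface, if the arm or the gripper's body presses on something with over 40 N, if the wrist force passes 120 N, or if a joint passes its speed limit or range.

### The arm

A 7-joint arm with a two-finger parallel gripper is mounted at the origin on the work surface. World frame = base frame: x ahead of the robot, y to its left, z up, the work surface at z = 0. Lengths are in m, angles in rad, forces in N, time in s.
With the tool pointing down it reaches from about 0.4 to 0.85 m from the base axis. Payload 6.9 kg.
Tool frame: the origin (TCP) lies at the very end of the fingers, on their centre line; the grasp point (between the pads) lies 19 mm behind it; z points along the fingers, y is the line along which they close (so a half turn about z gives the same grasp; the last joint's range is limited). The gripper opens to 85 mm and grips with 20 to 120 N. Pads are 22 mm wide; open, the fingers measure 114 mm over their backs; the gripper's body (76 mm by 85 mm) begins 54 mm behind the grasp point. The pads swing forward as they close: fully open they stand 13 mm farther back than shut.
Start: joints at [1.212, 0.507, -0.238, 1.5, 0.126, 1.149, -0.155], TCP at [0.28, -0.559, 0.231] pointing down, gripper open.
Joint ranges: [-3.08, 3.08], [-0.24, 2.05], [-1.43, 1.35], [0, 2.5], [-1.52, 4.66], [0.17, 1.96], [-2.89, 2.89]. Speed limits (rad/s): [2.39, 2.39, 3.14, 3.14, 3.14, 3.14, 3.14].

### API

Orientations are given as a unit quaternion [x, y, z, w].
In Python, from workcell import arm gives the robot as it stands.
- The arm moves only by the shell command python3 -m pendant 'ROWS'. ROWS is JSON, one flat list of numbers, 7 for each row, row after row: the closure, from -1 (fully open) to 1 (shut), then the shift along the tool's x, y, z in units of 25 mm (1.0 is 25 mm), then the turn, a rotation vector about the tool's x, y, z in units of 5 degrees (1.0 is 5 degrees). In form: [claw, dx, dy, dz, ax, ay, az, claw, dx, dy, dz, ax, ay, az, ...]. A call has 1 to 5 rows; each row shifts and turns the commanded pose from where the row before left it, along the tool's axes as they then stand; what a row does not reach is not made up. A row lasts 1/10 s, in which the tool goes at most 50 mm and 8.59 degrees, less where a joint would pass 70% of its speed; a pose out of reach is approached as far as the arm can. A call is refused whole if a number of a shift passes 1 or a number of a turn 1, either way. A call with a gripper value outside its range is refused whole. The fingers move at their own pace and stop on an object; the grip force is fixed at half the most. Time passes only in rows, so rows that do not move let the fingers close. It gives the time, the measured TCP pose, the force, the opening and the grip force at its end, in the units of the state.
- arm.get_state(): the state, without advancing time (a new reading comes with each control period).
- arm.capture(name): name is "scene" or "top" or "wrist"; returns a dict with "pixels" (480x640x3 uint8, blue, green, red), "z_map" (480x640 float32, m along the optical axis (not along the pixel's ray), 0 where there is no reading), "fx", "fy", "cx", "cy" (pixels), "R" (3x3) and "t" (3): a world point X has camera coordinates R X + t; the wrist camera has in their place "mount" (4x4, takes a point from camera to tool coordinates, whose origin is the TCP and whose axes are the flange's). Camera axes: x right, y down, z forward; pixel columns grow to the right and rows downward; lengths in m; the calibration is good to about 2 mm. A picture is of the moment at which its call begins: read the wrist's pose just before it.
- arm.sign_off(): hands the job in; it is judged then, once.
The state is a dict: "clock": time; "joint_pos": joint angles; "joint_velocities": joint speeds; "joint_torque": joint torques, N m; "eef_pos": TCP position; "ee_rot": TCP orientation; "force": force on the tool from outside, world axes, zero at the start; "moment": the same for the moment, N m; "finger_gap": finger opening in m; "grip_force": force on a finger pad.
Only numpy, scipy, OpenCV 4.12 (cv2) and the standard library are available. Lean on these libraries where they do the work, as an engineer would, in place of code of your own. Each camera call takes 0.05 s, during which the arm holds its last target. There are 200 camera calls.

## Working session

There is one attempt and no reset: what is moved stays moved. The work goes in short steps, Python scripts to look and compute and a shell command to move; the robot and the scene stay as the last step left them, time stands still between calls to the robot, and variables do not carry over. Pictures are saved under pics/ and viewed, at most 18 in all, crops included, and the job is handed in when it is done.

```bash
ls; mkdir -p pics; python3 - <<'E'
from workcell import arm
import cv2,numpy as np,pickle
s=arm.get_state();print({k:np.round(v,3).tolist() for k,v in s.items()})
for n in("top","scene"):
    c=arm.capture(n);cv2.imwrite(f"pics/{n}0.png",c["pixels"]);pickle.dump(c,open(f"{n}0.pkl","wb"))
    print(n,c["fx"],c["fy"],c["cx"],c["cy"],np.round(c["R"],3).tolist(),np.round(c["t"],3).tolist(), (-c["R"].T@c["t"]).round(3))
E
```

```text
pics
{'clock': 0.0, 'joint_pos': [1.212, 0.508, -0.238, 1.501, 0.126, 1.149, -0.155], 'joint_velocities': [0.001, -0.0, -0.001, 0.0, -0.0, -0.0, 0.001], 'joint_torque': [-0.0, -62.06, -2.186, -24.965, 0.013, 0.012, 0.0], 'eef_pos': [0.28, -0.558, 0.23], 'ee_rot': [0.973, 0.23, -0.0, -0.001], 'force': [-0.111, 0.476, 0.595], 'moment': [0.008, 0.04, -0.009], 'grip_force': 0.0, 'finger_gap': 0.085}
top 467.5074710041343 467.5074710041343 321.36749818086713 242.5295662210425 [[0.011, -1.0, 0.007], [-0.998, -0.011, -0.061], [0.061, -0.007, -0.998]] [-0.027, 0.507, 0.969] [ 0.447 -0.015  0.998]
scene 532.5329415378221 532.5329415378221 320.2034106568748 241.29362454379702 [[-0.169, 0.986, 0.008], [0.545, 0.1, -0.833], [-0.821, -0.136, -0.554]] [0.102, -0.247, 1.635] [1.495 0.147 0.699]
```

View pics/top0.png

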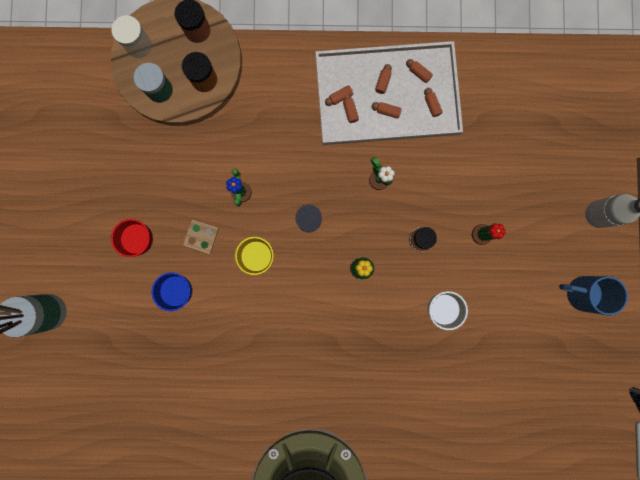

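View pics/scene0.png

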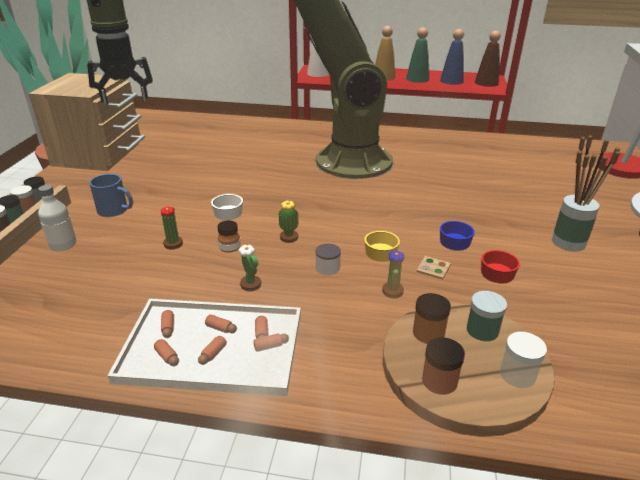

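Top view: pots are red (131,238), blue (172,292), yellow (255,256) and white (448,311). The flowers are blue (235,186), white (386,175), yellow (364,268) and red (497,231). The jar is at (425,238), the tin at (309,218) and the palette at (201,237). The scene view shows the same things, all upright.

```bash
cat > h.py <<'E'
import numpy as np,cv2,pickle
from scipy.spatial.transform import Rotation as Ro
def cam(c,s=None):
    """camera centre and rotation cam->world"""
    if "mount" in c:
        T=np.eye(4);T[:3,:3]=Ro.from_quat(s["ee_rot"]).as_matrix();T[:3,3]=s["eef_pos"];M=T@np.array(c["mount"]);return M[:3,3],M[:3,:3]
    return -c["R"].T@c["t"],c["R"].T
def ray(c,uv,s=None):
    o,R=cam(c,s);d=R@np.array([(uv[0]-c["cx"])/c["fx"],(uv[1]-c["cy"])/c["fy"],1]);return o,d/np.linalg.norm(d)
def plane(c,uv,z,s=None):
    o,d=ray(c,uv,s);return o+d*(z-o[2])/d[2]
def tri(*rs):
    A=sum(np.eye(3)-np.outer(d,d) for o,d in rs);b=sum((np.eye(3)-np.outer(d,d))@o for o,d in rs)
    x=np.linalg.solve(A,b);return x,max(np.linalg.norm(np.cross(x-o,d)) for o,d in rs)
def mask(img,col):
    H,S,V=[x.astype(int) for x in cv2.split(cv2.cvtColor(img,cv2.COLOR_BGR2HSV))]
    return (dict(red=((H<5)|(H>174))&(S>190)&(V>80),yellow=(H>20)&(H<33)&(S>150)&(V>120),blue=(H>112)&(H<128)&(S>150)&(V>70),white=(S<35)&(V>165),
      green=(H>38)&(H<85)&(S>90)&(V>25),brown=(H>3)&(H<14)&(S>80)&(S<190)&(V<110))[col]*255).astype(np.uint8)
def blobs(img,col,amin=15,roi=None):
    m=mask(img,col)
    if roi: z=np.zeros_like(m);x0,y0,x1,y1=roi;z[y0:y1,x0:x1]=m[y0:y1,x0:x1];m=z
    out=[]
    for k in cv2.findContours(m,cv2.RETR_EXTERNAL,cv2.CHAIN_APPROX_NONE)[0]:
        a=cv2.contourArea(k)
        if a>=amin: out.append((a,k))
    return sorted(out,key=lambda t:-t[0])
def cen(k): M=cv2.moments(k);return M["m10"]/M["m00"],M["m01"]/M["m00"]
def ell(k): return cv2.fitEllipse(cv2.convexHull(k))
E
python3 - <<'E'
from h import *
t=pickle.load(open("top0.pkl","rb"));s=pickle.load(open("scene0.pkl","rb"))
for c in("red","yellow","blue","white"):
    for n,i,roi in(("top",t,(100,150,520,340)),("scene",s,(150,185,525,310))):
        for a,k in blobs(i["pixels"],c,15,roi)[:4]:
            e=ell(k); print(c,n,a,np.round(cen(k),1),np.round(e[0],1),np.round(e[1],1),*( [np.round(plane(i,e[0],z),3)[:2] for z in(.036,.093)] if n=="top" else []))
E
```

```text
red top 1123.0 [130.  237.6] [130.1 237.6] [37.8 39.2] [0.512 0.372] [0.508 0.349]
red top 162.0 [497.2 230.6] [497.3 230.5] [15.1 15.5] [ 0.535 -0.385] [ 0.53  -0.363]
red scene 27.0 [507.3 268.1] [509.  266.2] [10.5 19.2]
yellow top 1130.5 [253.9 255.4] [253.8 255.4] [38.3 39. ] [0.478 0.117] [0.476 0.109]
yellow top 162.0 [363.9 267.8] [363.7 267.8] [15.1 15.8] [ 0.455 -0.109] [ 0.454 -0.103]
yellow scene 441.0 [380.9 240.3] [380.4 244.1] [29.5 34.7]
yellow scene 32.5 [288.2 206.2] [287.7 204.8] [ 8.7 11.9]
blue top 1105.5 [170.8 291.3] [170.9 291.4] [37.5 38.9] [0.402 0.285] [0.405 0.268]
blue top 151.0 [233.8 184.7] [233.9 184.6] [15.  15.2] [0.624 0.162] [0.614 0.151]
blue scene 80.5 [457.1 235.3] [456.8 229.9] [16.9 33.4]
white top 1092.0 [448.2 310.3] [448.1 310.3] [37.7 38.3] [ 0.37  -0.283] [ 0.374 -0.267]
white top 126.5 [386.4 173.2] [386.5 173.1] [13.3 14.4] [ 0.652 -0.156] [ 0.64  -0.147]
white scene 499.0 [488.6 300.6] [489.  301.3] [20.3 35.4]
white scene 153.5 [222.1 303.8] [212.5 303.8] [  4.4 176.7]
white scene 131.0 [231.4 203.1] [226.6 201.4] [15.1 31.4]
white scene 93.0 [246.1 249.5] [246.  249.5] [ 9.6 14.5]
```

```bash
python3 -m pendant '[-1,0,0,0,0,0,1,-1,0,0,0,0,0,1,-1,0,0,0,0,0,1,-1,0,0,0,0,0,1,-1,0,0,0,0,0,1]'
python3 -m pendant '[-1,1,-0.8,0,0,0,0.3,-1,1,-0.8,0,0,0,0,-1,1,-0.8,0,0,0,0,-1,1,-0.8,0,0,0,0,-1,1,-0.8,0,0,0,0]'
cat > look.py <<'E'
from h import *;import sys
from workcell import arm
def look(n):
    s=arm.get_state();c=arm.capture("wrist");cv2.imwrite(f"pics/{n}.png",c["pixels"]);pickle.dump((c,s),open(n+".pkl","wb"))
    print(s["clock"],np.round(s["eef_pos"],4),np.round(s["ee_rot"],4),np.round(s["force"],1),s["finger_gap"],s["grip_force"]);return c,s
if __name__=="__main__":
    c,s=look(sys.argv[1]);print(np.round(c["mount"],3).tolist(),c["fx"],c["cx"],c["cy"])
E
python3 look.py w1
```

```text
clock: 0.6
eef_pos: [0.28, -0.5584, 0.2308]
ee_rot: [1.0, 0.012, -0.0, -0.001]
force: [-1.8, -0.3, 0.2]
finger_gap: 0.0851
grip_force: 0.0
clock: 1.1
eef_pos: [0.4051, -0.4567, 0.2309]
ee_rot: [1.0, 0.001, -0.0, -0.0]
force: [-0.2, -0.3, -0.2]
finger_gap: 0.0856
grip_force: 0.0
1.1 [ 0.4051 -0.4567  0.2309] [ 1.0e+00  1.1e-03 -3.0e-04 -3.0e-04] [-0.2 -0.3 -0.2] 0.08564306427528684 0.0
[[0.0, -0.959, -0.285, 0.075], [1.0, 0.001, -0.001, -0.001], [0.001, -0.285, 0.959, -0.141], [0.0, 0.0, 0.0, 1.0]] 422.3796877851687 319.1680353321633 234.12565049923967
```

View pics/w1.png

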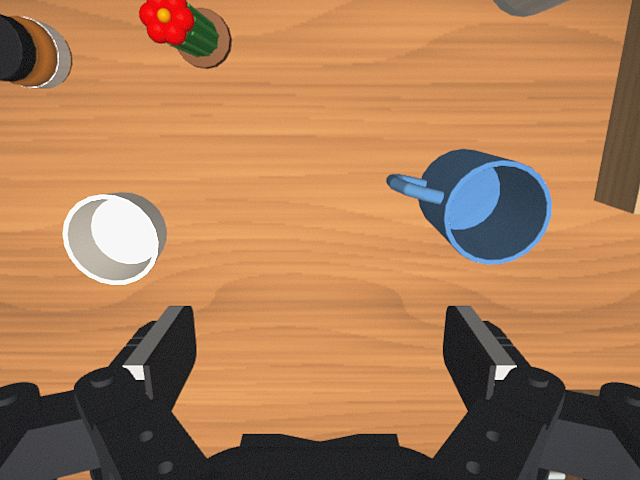

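Wrist view: red flower at (166,15) with its foot near (205,40), white pot at (113,240), and the mug clear of the path.

```bash
python3 -m pendant '[-1,1,-1,0,0,0,0,-1,1,-1,0,0,0,0,-1,0,0,0,0,0,0]' >/dev/null; python3 look.py w2
python3 -m pendant '[-1,1,-1,0,0,0,0,-1,0.6,-1,0,0,0,0,-1,0,0,0,0,0,0]'>/dev/null; python3 look.py w3
cat > fl.py <<'E'
from h import *
def flower(col,names,roi_top,zg=.093):
    t=pickle.load(open("top0.pkl","rb"));rs=[ray(t,cen(blobs(t["pixels"],col,50,roi_top)[0][1]))];pts=[]
    for n in names:
        c,s=pickle.load(open(n+".pkl","rb"));o,R=cam(c,s);q=R.T@(plane(t,cen(blobs(t["pixels"],col,50,roi_top)[0][1]),zg)-o);uv=q[:2]/q[2]*c["fx"]+[c["cx"],c["cy"]]
        b=blobs(c["pixels"],col,60)
        k=min(b,key=lambda b:np.hypot(*(np.array(cen(b[1]))-uv)))
        print(n,"pred",uv.round(),"found",np.round(cen(k[1])),k[0],plane(c,cen(k[1]),zg,s).round(4));rs.append(ray(c,cen(k[1]),s))
    print("tri all",*tri(*rs));print("tri wrist",*tri(*rs[1:])) if len(rs)>2 else 0
E
python3 -c "
from fl import *
flower('red',['w2','w3'],(450,200,520,260))"
```

```text
1.45 [ 0.4588 -0.4022  0.2309] [ 1.      0.0052  0.0011 -0.0018] [-0.3  0.9 -0.1] 0.08564456981370178 0.0
[[0.0, -0.959, -0.285, 0.075], [1.0, 0.001, -0.001, -0.001], [0.001, -0.285, 0.959, -0.141], [0.0, 0.0, 0.0, 1.0]] 422.3796877851687 319.1680353321633 234.12565049923967
1.8 [ 0.4964 -0.3537  0.231 ] [ 1.0e+00  3.8e-03  5.0e-04 -1.4e-03] [0.  0.9 0.4] 0.08552662516144273 0.0
[[0.0, -0.959, -0.285, 0.075], [1.0, 0.001, -0.001, -0.001], [0.001, -0.285, 0.959, -0.141], [0.0, 0.0, 0.0, 1.0]] 422.3796877851687 319.1680353321633 234.12565049923967
w2 pred [262. 116.] found [261. 109.] 1771.0 [ 0.5339 -0.3629  0.093 ]
w3 pred [336. 175.] found [335. 168.] 1567.5 [ 0.5346 -0.3621  0.093 ]
tri all [ 0.53261826 -0.36298431  0.09068579] 0.003141139440947356
tri wrist [ 0.53392686 -0.36226318  0.08824614] 8.769028836090298e-06
```

View pics/w3.png

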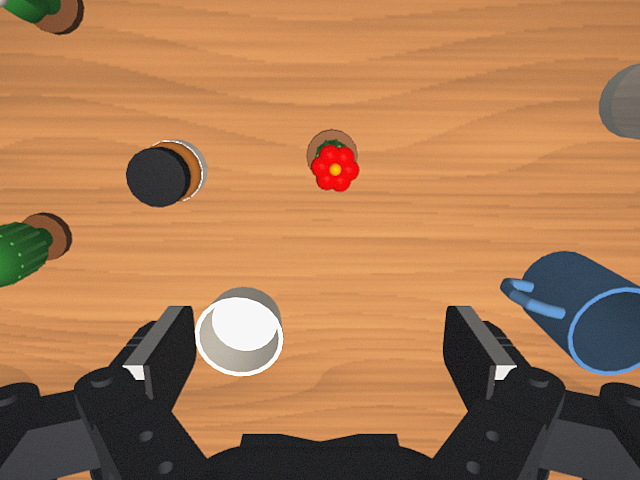

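Red flower at (335,168), almost straight ahead. Triangulated top is about 0.09 m, which matches the text.

```bash
python3 -m pendant '[-1,0.8,0.2,0.5,0,0,0,-1,0.7,0.15,0.5,0,0,0,-1,0,0,0.8,0,0,0,-1,0,0,0.8,0,0,0,-1,0,0,0.8,0,0,0]'
python3 -m pendant '[-1,0,0,0.8,0,0,0,-1,0,0,0.8,0,0,0,-1,0,0,0.8,0,0,0,-1,0,0,0.8,0,0,0,-1,0,0,0,0,0,0]'
```

```text
clock: 2.35
eef_pos: [0.5301, -0.3684, 0.1452]
ee_rot: [1.0, -0.0, -0.001, 0.0]
force: [0.4, 0.0, -0.1]
finger_gap: 0.0856
grip_force: 0.0
clock: 2.85
eef_pos: [0.5285, -0.3672, 0.0633]
ee_rot: [1.0, 0.0, -0.003, -0.001]
force: [0.1, 0.6, -1.0]
finger_gap: 0.0855
grip_force: 0.0
```

```bash
python3 -m pendant '[-1,0.2,-0.18,0.5,0,0,0,-1,0,0,0.43,0,0,0,1,0,0,0,0,0,0,1,0,0,0,0,0,0,1,0,0,0,0,0,0]'
python3 -m pendant '[1,0,0,0,0,0,0,1,0,0,0,0,0,0,1,0,0,0,0,0,0,1,0,0,0,0,0,0]'

```

```text
clock: 3.35
eef_pos: [0.5369, -0.362, 0.0436]
ee_rot: [1.0, 0.001, 0.0, 0.0]
force: [0.3, 0.0, 0.5]
finger_gap: 0.0441
grip_force: 0.0
clock: 3.75
eef_pos: [0.537, -0.362, 0.0436]
ee_rot: [1.0, 0.001, 0.0, 0.0]
force: [-0.1, -0.2, 5.4]
finger_gap: 0.0266
grip_force: 58.5
```

```bash
p="python3 -m pendant"; python3 -m pendant '[1,0,0,0.0,0,0,0,1,0,0,-0.6,0,0,0,1,0,0,-1,0,0,0,1,0,0,-1,0,0,0,1,0,0,-1,0,0,0]'
python3 -m pendant '[1,0,0,-1,0,0,0,1,0,0,-1,0,0,0,1,0,-0.5,-0.6,0,0,0,1,0,-1,0,0,0,0,1,0,-1,0,0,0,0]'
python3 -m pendant '[1,0,-1,0,0,0,0,1,0,-1,0,0,0,0,1,0,-1,0,0,0,0,1,0,-1,0,0,0,0,1,0,-1,0,0,0,0]'
python3 look.py w4; python3 -m pendant '[1,0,-1,0,0,0,0,1,0,-1,0,0,0,0,1,0,-1,0,0,0,0,1,0,-1,0,0,0,0,1,0,-1,0,0,0,0]'>/dev/null
python3 look.py w5;
```

```text
clock: 4.25
eef_pos: [0.5363, -0.3614, 0.1344]
ee_rot: [1.0, 0.001, -0.0, -0.0]
force: [-0.3, -0.2, -0.7]
finger_gap: 0.0266
grip_force: 58.9
clock: 4.75
eef_pos: [0.5363, -0.2977, 0.1985]
ee_rot: [1.0, 0.001, 0.0, -0.0]
force: [0.0, 0.2, -1.4]
finger_gap: 0.0268
grip_force: 59.0
clock: 5.25
eef_pos: [0.5355, -0.1719, 0.198]
ee_rot: [1.0, 0.002, -0.0, -0.0]
force: [0.5, 0.3, -0.6]
finger_gap: 0.0263
grip_force: 59.1
5.25 [ 0.5355 -0.1719  0.198 ] [ 1.0e+00  1.6e-03 -4.0e-04 -4.0e-04] [ 0.5  0.3 -0.6] 0.026284209926681606 59.05041575431824
[[0.0, -0.959, -0.285, 0.075], [1.0, 0.001, -0.001, -0.001], [0.001, -0.285, 0.959, -0.141], [0.0, 0.0, 0.0, 1.0]] 422.3796877851687 319.1680353321633 234.12565049923967
5.8 [ 0.5351 -0.0474  0.198 ] [ 1.0e+00  1.5e-03 -4.0e-04 -2.0e-04] [-0.1 -0.7 -1.4] 0.026928408834365147 59.08234477043152
[[0.0, -0.959, -0.285, 0.075], [1.0, 0.001, -0.001, -0.001], [0.001, -0.285, 0.959, -0.141], [0.0, 0.0, 0.0, 1.0]] 422.3796877851687 319.1680353321633 234.12565049923967
```

```bash
python3 -m pendant '[1,0,-1,0,0,0,0,1,0,-1,0,0,0,0,1,0,-1,0,0,0,0,1,0,-1,0,0,0,0,1,0,-1,0,0,0,0]'>/dev/null
python3 look.py w6;python3 -m pendant '[1,0,-1,0,0,0,0,1,0,-1,0,0,0,0,1,0,-1,0,0,0,0,1,0,-1,0,0,0,0,1,0,-1,0,0,0,0]'
python3 look.py w7
```

```text
6.35 [0.5347 0.0772 0.1981] [ 1.0e+00  1.4e-03 -4.0e-04 -1.0e-04] [ 0.6 -0.1 -2. ] 0.02655841283532738 59.202842116355896
[[0.0, -0.959, -0.285, 0.075], [1.0, 0.001, -0.001, -0.001], [0.001, -0.285, 0.959, -0.141], [0.0, 0.0, 0.0, 1.0]] 422.3796877851687 319.1680353321633 234.12565049923967
clock: 6.9
eef_pos: [0.5344, 0.2019, 0.198]
ee_rot: [1.0, 0.001, -0.0, 0.0]
force: [0.5, 0.0, -1.1]
finger_gap: 0.0267
grip_force: 59.3
6.9 [0.5344 0.2019 0.198 ] [ 1.0e+00  1.4e-03 -5.0e-04  1.0e-04] [ 0.5  0.  -1.1] 0.02672689415826907 59.27392601966858
[[0.0, -0.959, -0.285, 0.075], [1.0, 0.001, -0.001, -0.001], [0.001, -0.285, 0.959, -0.141], [0.0, 0.0, 0.0, 1.0]] 422.3796877851687 319.1680353321633 234.12565049923967
```

View pics/w6.png

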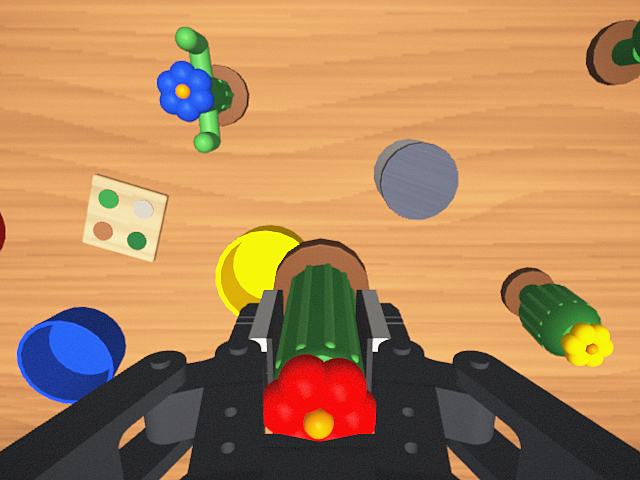

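w6 shows the red cactus held upright (flower at (320,400)). The blue cactus's arm tips are at (185,38) and (207,142), so its yaw is about +12°. Yellow flower is at (587,345), blue pot at (70,360), yellow pot at (265,270).

```bash
cat >> fl.py <<'E'
P=dict(red=(.512,.372),yellow=(.478,.117),blue=(.402,.285),white=(.370,-.283))
def pot(col,names,z=.036):
    """rim ellipse: keep only outer contour points; centre cast onto rim height and triangulated"""
    t=pickle.load(open("top0.pkl","rb"));q=t["R"]@np.array([*P[col],z])+t["t"];uv=q[:2]/q[2]*t["fx"]+[t["cx"],t["cy"]]
    near=lambda bs,uv:min(bs,key=lambda b:np.hypot(*(np.array(cen(b[1]))-uv)))[1]
    rs=[ray(t,ell(near(blobs(t["pixels"],col,300),uv))[0])]
    for n in names:
        c,s=pickle.load(open(n+".pkl","rb"));o,R=cam(c,s);q=R.T@(np.array([*P[col],z])-o);uv=q[:2]/q[2]*c["fx"]+[c["cx"],c["cy"]]
        b=blobs(c["pixels"],col,1000)
        if not b: print(n,"none",uv.round());continue
        k=near(b,uv);e=ell(k);print(n,"pred",uv.round(),"ell",np.round(e[0]),np.round(e[1]),cv2.boundingRect(k),plane(c,e[0],z,s).round(4));rs.append(ray(c,e[0],s))
    print(col,"tri",*tri(*rs))
E
python3 -c "
from fl import *
pot('red',['w6','w7'])
pot('blue',['w6','w7']);pot('yellow',['w6','w5']);pot('white',['w2','w3'])
flower('blue',['w6','w7'],(225,170,250,210));flower('yellow',['w4','w5','w6'],(350,255,375,280));flower('white',['w4','w5'],(375,165,400,190))"
```

```text
w6 pred [-70. 243.] ell [319. 400.] [ 90. 123.] (263, 355, 113, 87) [0.3726 0.0777 0.036 ]
w7 pred [ 95. 243.] ell [ 95. 232.] [103. 115.] (38, 184, 116, 101) [0.5207 0.3705 0.036 ]
red tri [0.56556168 0.17239809 0.34401898] 0.1038590358628242
w6 pred [ 70. 369.] ell [ 65. 364.] [72. 95.] (20, 325, 93, 79) [0.407  0.2876 0.036 ]
w7 none [220. 369.]
blue tri [0.40324052 0.2886437  0.03147821] 0.002135308301811583
w6 pred [269. 285.] ell [255. 266.] [ 66. 103.] (216, 225, 87, 91) [0.4939 0.1271 0.036 ]
w5 pred [109. 285.] ell [111. 274.] [101. 112.] (54, 225, 113, 101) [0.4873 0.1143 0.036 ]
yellow tri [0.47988584 0.12658823 0.00988419] 0.006171247432831111
w2 pred [184. 303.] ell [181. 297.] [81. 92.] (136, 256, 91, 82) [ 0.3758 -0.281   0.036 ]
w3 pred [241. 342.] ell [239. 336.] [78. 88.] (195, 297, 88, 79) [ 0.3759 -0.2808  0.036 ]
white tri [ 0.37243101 -0.28095131  0.03267241] 0.0037921521351676917
w6 pred [188. 101.] found [201.  93.] 303.0 [0.6181 0.144  0.093 ]
w7 pred [412. 102.] found [391.  95.] 397.5 [0.6172 0.1633 0.093 ]
tri all [0.61953707 0.15674995 0.0528648 ] 0.0023102753181403262
tri wrist [0.61903496 0.15604466 0.04773668] 0.0005293979908969297
w4 pred [218. 354.] found [210. 339.] 899.0 [ 0.4652 -0.0995  0.093 ]
w5 pred [405. 354.] found [416. 335.] 271.0 [ 0.468  -0.1098  0.093 ]
w6 pred [593. 354.] found [587. 344.] 1680.5 [ 0.4615 -0.0987  0.093 ]
tri all [ 0.45942324 -0.10421821  0.08661777] 0.008706269768168249
tri wrist [ 0.46499863 -0.10279106  0.09318373] 0.00765424906447913
w4 pred [276.  52.] found [275.  44.] 2515.5 [ 0.6441 -0.1466  0.093 ]
w5 pred [507.  52.] found [499.  43.] 2523.5 [ 0.6442 -0.1423  0.093 ]
tri all [ 0.6443385  -0.1468198   0.08273976] 0.0028921584911403386
tri wrist [ 0.64529163 -0.14569873  0.08422563] 6.175106839823193e-05
```

View pics/w7.png

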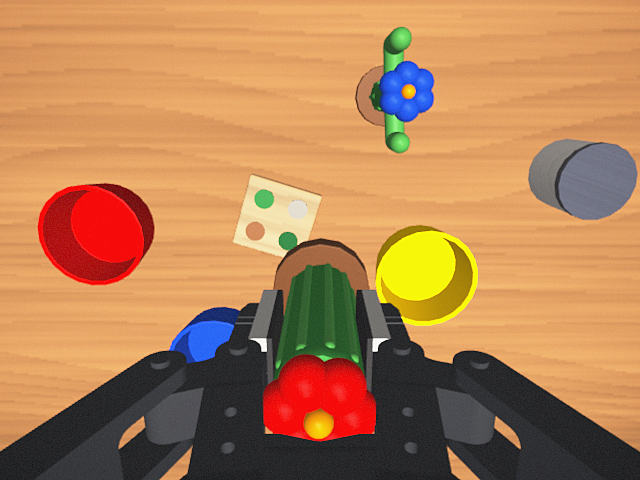

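View pics/w4.png

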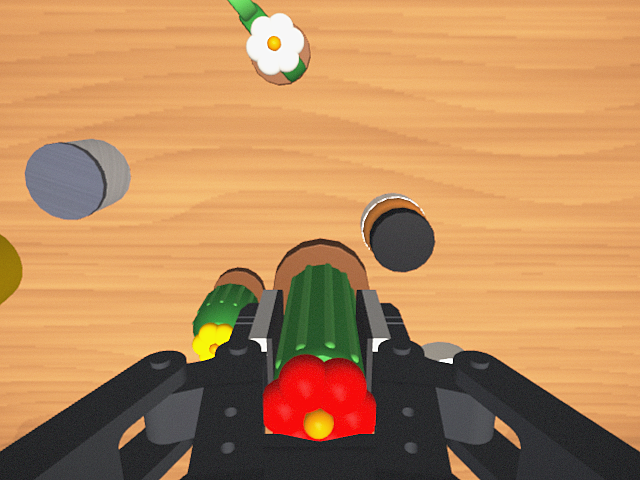

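w7: red pot rim at about (95,235), yellow pot at (427,275), blue cactus at (405,92). w4: white flower at (275,43), with its small paddle to the upper left at about (245,8). The walls bias the pot's oblique outline, so I'll bring the pot under the camera.

```bash
python3 -m pendant '[1,-0.54,-0.97,0,0,0,0,1,-0.54,-0.97,0,0,0,0,1,-0.54,-0.97,0,0,0,0,1,-0.54,-0.97,0,0,0,0,1,-0.54,-0.97,0,0,0,0]'
python3 -m pendant '[1,-0.54,-0.97,0,0,0,0,1,-0.54,-0.97,0,0,0,0,1,0,0,0,0,0,0]'
python3 look.py w8 | head -1
python3 -c "
from fl import *
pot('red',['w7','w8'])
print(cam(*pickle.load(open('w8.pkl','rb')))[0])"
```

```text
clock: 7.45
eef_pos: [0.4662, 0.3226, 0.198]
ee_rot: [1.0, 0.001, -0.0, 0.0]
force: [0.4, -0.2, -1.1]
finger_gap: 0.0267
grip_force: 59.3
clock: 7.75
eef_pos: [0.4366, 0.3746, 0.1981]
ee_rot: [1.0, 0.005, -0.001, -0.001]
force: [-0.4, 0.6, -1.7]
finger_gap: 0.0267
grip_force: 59.4
7.75 [0.4366 0.3746 0.1981] [ 1.      0.0046 -0.0011 -0.0013] [-0.4  0.6 -1.7] 0.026743972617462728 59.35272932052612
w7 pred [ 95. 243.] ell [ 95. 232.] [103. 115.] (38, 184, 116, 101) [0.5207 0.3705 0.036 ]
w8 pred [326. 108.] ell [321.  99.] [114. 120.] (264, 39, 114, 120) [0.5181 0.3756 0.036 ]
red tri [0.5159517  0.37671672 0.02379333] 0.0034757252705649925
[0.51228552 0.37560967 0.33944622]
```

```bash
python3 -m pendant '[1,0.85,0,0,0,0,0,1,0.85,0,0,0,0,0,1,0.85,0,0,0,0,0,1,0.85,0,0,0,0,0,1,0,0,0,0,0,0]'
python3 -m pendant '[1,0,0,1,0,0,0,1,0,0,1,0,0,0,1,0,0,1,0,0,0,1,0,0,1,0,0,0,1,0,0,0,0,0,0]'
```

```text
clock: 8.3
eef_pos: [0.5289, 0.3676, 0.1973]
ee_rot: [1.0, -0.001, 0.001, 0.001]
force: [0.3, 0.2, -0.7]
finger_gap: 0.0268
grip_force: 59.3
clock: 8.8
eef_pos: [0.5233, 0.368, 0.0947]
ee_rot: [1.0, 0.001, -0.003, 0.002]
force: [0.2, -0.3, -1.4]
finger_gap: 0.0267
grip_force: 59.4
```

```bash
python3 -m pendant '[1,-0.07,-0.3,0.3,0,0,0,1,0,0,0.4,0,0,0,1,0,0,0.4,0,0,0,1,0,0,0.3,0,0,0,1,0,0,0,0,0,0]'
```

```text
clock: 9.3
eef_pos: [0.5232, 0.3773, 0.0618]
ee_rot: [1.0, 0.001, -0.001, 0.001]
force: [0.4, 0.3, -1.7]
finger_gap: 0.0267
grip_force: 59.4
```

```bash
python3 -m pendant '[1,-0.06,0.05,0.2,0,0,0,1,0,0,0.15,0,0,0,1,0,0,0.1,0,0,0,1,0,0,0,0,0,0]'
```

```text
clock: 9.7
eef_pos: [0.5222, 0.3766, 0.0515]
ee_rot: [1.0, 0.001, -0.0, 0.0]
force: [-0.5, -0.2, -1.8]
finger_gap: 0.0268
grip_force: 59.4
```

```bash
python3 -m pendant '[1,0,0,0.08,0,0,0,1,0,0,0,0,0,0]'; python3 -m pendant '[1,0,0,0.05,0,0,0,1,0,0,0,0,0,0]'
```

```text
clock: 9.9
eef_pos: [0.5222, 0.3768, 0.0497]
ee_rot: [1.0, 0.001, -0.0, -0.0]
force: [-0.3, 0.1, -1.9]
finger_gap: 0.0262
grip_force: 59.4
clock: 10.1
eef_pos: [0.5224, 0.3769, 0.0488]
ee_rot: [1.0, 0.001, 0.0, -0.0]
force: [-0.2, -0.4, -0.5]
finger_gap: 0.0268
grip_force: 59.7
```

```bash
python3 -m pendant '[1,0,0,0.02,0,0,0,1,0,0,0,0,0,0,0.1,0,0,0,0,0,0,-0.3,0,0,0,0,0,0,-0.3,0,0,0,0,0,0]';python3 -m pendant '[-0.3,0,0,0,0,0,0,-0.3,0,0,-0.5,0,0,0,-0.3,0,0,-1,0,0,0,-0.3,0,0,-1,0,0,0,-0.3,0,0,-1,0,0,0]'
python3 -m pendant '[-0.5,0,0,-1,0,0,0,-0.5,0,0,-1,0,0,0,-0.5,0,0,-1,0,0,0,-0.5,-1,0,0,0,0,0,-0.5,-1,0,0,0,0,0]'; python3 look.py w9|head -1
```

```text
clock: 10.6
eef_pos: [0.5222, 0.3768, 0.0479]
ee_rot: [1.0, 0.001, -0.0, 0.0]
force: [-0.2, -0.5, -0.6]
finger_gap: 0.0554
grip_force: 0.0
clock: 11.1
eef_pos: [0.5222, 0.3769, 0.1374]
ee_rot: [1.0, 0.001, 0.0, -0.0]
force: [-0.7, -0.5, 0.6]
finger_gap: 0.0554
grip_force: 0.0
clock: 11.6
eef_pos: [0.4723, 0.3767, 0.2123]
ee_rot: [1.0, 0.001, 0.001, -0.001]
force: [-1.6, 0.4, -0.9]
finger_gap: 0.0643
grip_force: 0.0
11.6 [0.4723 0.3767 0.2123] [ 1.e+00  5.e-04  1.e-03 -9.e-04] [-1.6  0.4 -0.9] 0.06425515391675853 0.0
```

View pics/w9.png

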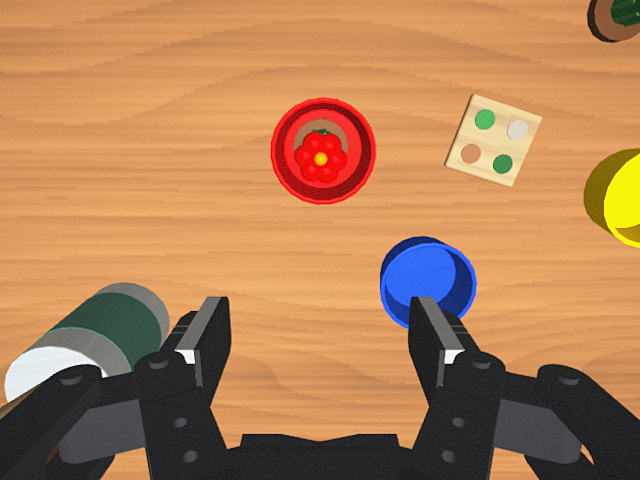

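Red cactus stands upright and centred in the red pot at (322,155). Blue pot is at (425,280). The blue cactus is next.

```bash
python3 -m pendant '[-1,0.32,0.98,0,0,0,0,-1,0.32,0.98,0,0,0,0,-1,0.32,0.98,0,0,0,0,-1,0.32,0.98,0,0,0,0,-1,0.32,0.98,0,0,0,0]'
python3 -m pendant '[-1,0.32,0.98,0,0,0,0,-1,0.32,0.98,0,0,0,0,-1,0.32,0.98,0,0,0,0,-1,0.32,0.98,0,0,0,0,-1,0,0,0,0,0,0]'
python3 look.py w10 | head -1
cat > arms.py <<'E'
from fl import *;import sys
n=sys.argv[1];c,s=pickle.load(open(n+".pkl","rb"));roi=(150,0,500,260)
for col in ("blue","white","yellow","green","brown"):
    for a,k in blobs(c["pixels"],col,60,roi)[:4]:
        r=cv2.minAreaRect(k);p=[plane(c,x,.06,s)[:2] for x in cv2.boxPoints(r)]
        ctr=cen(k);e=[plane(c,ctr,z,s)[:2].round(4) for z in(.01,.06,.088)]
        L=[(p[1]-p[0]),(p[2]-p[1])];l=max(L,key=np.linalg.norm);print(col,a,np.round(ctr),*e,"axis",np.degrees(np.arctan2(l[1],l[0])).round(1),[np.linalg.norm(x).round(3) for x in L])
E
python3 arms.py w10
```

```text
clock: 12.15
eef_pos: [0.5128, 0.2533, 0.2115]
ee_rot: [1.0, 0.001, 0.0, -0.0]
force: [0.6, -0.2, -0.2]
finger_gap: 0.0851
grip_force: 0.0
clock: 12.65
eef_pos: [0.5462, 0.1516, 0.2113]
ee_rot: [1.0, -0.002, 0.001, 0.001]
force: [-0.4, -0.2, -0.2]
finger_gap: 0.0857
grip_force: 0.0
12.65 [0.5462 0.1516 0.2113] [ 1.0e+00 -1.8e-03  6.0e-04  1.2e-03] [-0.4 -0.2 -0.2] 0.0857022320905707 0.0
blue 1892.0 [316. 113.] [0.6186 0.1546] [0.619  0.1543] [0.6193 0.1541] axis -175.6 [np.float64(0.032), np.float64(0.035)]
white 209.0 [238. 220.] [0.5327 0.2203] [0.5456 0.2104] [0.5529 0.2049] axis 177.0 [np.float64(0.011), np.float64(0.012)]
yellow 1297.5 [358. 249.] [0.5063 0.1194] [0.5231 0.1242] [0.5325 0.1269] axis -90.2 [np.float64(0.056), np.float64(0.018)]
green 545.0 [313.  69.] [0.6503 0.1566] [0.6461 0.156 ] [0.6437 0.1556] axis -177.0 [np.float64(0.012), np.float64(0.021)]
green 428.0 [319. 153.] [0.5875 0.1523] [0.5924 0.1523] [0.5952 0.1523] axis -176.6 [np.float64(0.012), np.float64(0.02)]
green 243.5 [206. 210.] [0.5409 0.2468] [0.5526 0.233 ] [0.5592 0.2253] axis -90.2 [np.float64(0.013), np.float64(0.012)]
green 215.5 [230. 250.] [0.5061 0.2285] [0.5229 0.2174] [0.5323 0.2112] axis -90.2 [np.float64(0.012), np.float64(0.012)]
```

View pics/w10.png

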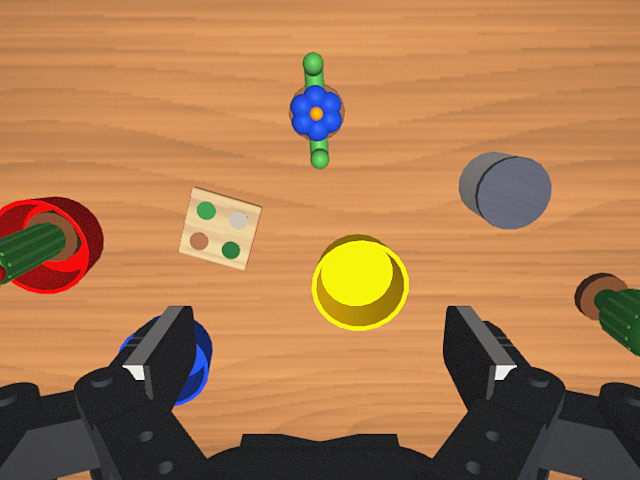

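Blue flower at (316,113), arm tips at (313,65) and (319,158): yaw is about +4°. The cactus is almost directly below the camera, so this reading has little bias.

```bash
python3 -m pendant '[-1,0.73,-0.1,0,0,0,0,-1,0.73,0,0,0,0,0,-1,0.73,0,0,0,0,0,-1,0.73,0,0,0,0,-1,0,0,0,0,0,-0.8]'
python3 -m pendant '[-1,0,0,1,0,0,0,-1,0,0,1,0,0,0,-1,0,0,1,0,0,0,-1,0,0,1,0,0,0,-1,0,0,0,0,0,0]'
```

```text
clock: 13.2
eef_pos: [0.5425, 0.1571, 0.1082]
ee_rot: [1.0, 0.002, -0.003, 0.0]
force: [0.2, -0.7, 0.1]
finger_gap: 0.0854
grip_force: 0.0validation failed for argument at $...
```

The first call was refused because one row was a number short. The second ran on its own, but it only went down over a clear spot. I'll carry on from there.

```bash
python3 -m pendant '[-1,0.1,0.1,-0.8,0,0,0,-1,1,0,0,0,0,0,-1,1,0,0,0,0,0,-1,0.96,0,0,0,0,0,-1,0,0,0,0,0,-0.75]' && python3 -m pendant '[-1,0,0,0.5,0,0,0,-1,0,0,0.5,0,0,0,-1,0,0,0,0,0,0]'
```

```text
clock: 13.7
eef_pos: [0.6244, 0.1548, 0.1324]
ee_rot: [0.999, 0.034, 0.002, -0.001]
force: [0.0, -0.1, 0.1]
finger_gap: 0.0856
grip_force: 0.0
clock: 14.0
eef_pos: [0.6194, 0.154, 0.1036]
ee_rot: [0.999, 0.034, -0.002, 0.0]
force: [-0.7, -0.1, -0.0]
finger_gap: 0.0853
grip_force: 0.0
```

```bash
python3 -m pendant '[-1,0,0,0.7,0,0,0,-1,0,0,0.7,0,0,0,-1,0,0,0.7,0,0,0,-1,0,0,0.34,0,0,0,-1,0,0,0,0,0,0]'; python3 -m pendant '[1,0,0,0,0,0,0,1,0,0,0,0,0,0,1,0,0,0,0,0,0,1,0,0,0,0,0,0,1,0,0,0,0,0,0]';python3 -m pendant '[1,0,0,0,0,0,0,1,0,0,0,0,0,0]'
```

```text
clock: 14.5
eef_pos: [0.6202, 0.1539, 0.0435]
ee_rot: [0.999, 0.034, -0.001, 0.0]
force: [-0.3, -0.1, -0.3]
finger_gap: 0.0853
grip_force: 0.0
clock: 15.0
eef_pos: [0.6216, 0.154, 0.0452]
ee_rot: [0.999, 0.034, 0.0, -0.0]
force: [-0.5, -0.8, 3.2]
finger_gap: 0.0223
grip_force: 58.5
clock: 15.2
eef_pos: [0.6216, 0.154, 0.0452]
ee_rot: [0.999, 0.034, 0.0, -0.0]
force: [-1.0, -0.9, 6.4]
finger_gap: 0.0228
grip_force: 58.5
```

```bash
python3 -m pendant '[1,0,0,-0.6,0,0,0,1,0,0,-1,0,0,0,1,0,0,-1,0,0,0,1,0,0,-1,0,0,0,1,0,0,-1,0,0,0]'
python3 -m pendant '[1,0,0,-1,0,0,0,1,0,0,-0.6,0,0,0.8,1,-0.99,-0.48,0,0,0,0,1,-0.99,-0.48,0,0,0,0,1,-0.99,-0.48,0,0,0,0]'
python3 -m pendant '[1,-0.99,-0.48,0,0,0,0,1,-0.99,-0.48,0,0,0,0,1,-0.99,-0.48,0,0,0,0,1,-0.99,-0.48,0,0,0,0,1,-0.99,-0.48,0,0,0,0]'
python3 -m pendant '[1,-0.99,-0.48,0,0,0,0,1,-0.99,-0.48,0,0,0,0,1,-0.5,-0.48,0,0,0,0,1,0,0,0,0,0,0]'
python3 look.py w11|head -1
python3 -c "
from fl import *
pot('blue',['w9','w11'])
print(cam(*pickle.load(open('w11.pkl','rb')))[0])"
```

```text
clock: 15.7
eef_pos: [0.6209, 0.154, 0.1611]
ee_rot: [0.999, 0.034, -0.0, -0.0]
force: [0.6, 0.3, -1.7]
finger_gap: 0.0227
grip_force: 58.8
clock: 16.2
eef_pos: [0.5459, 0.1905, 0.2002]
ee_rot: [1.0, -0.001, -0.0, -0.0]
force: [0.1, 0.6, -1.5]
finger_gap: 0.0229
grip_force: 58.8
clock: 16.7
eef_pos: [0.4221, 0.2507, 0.2002]
ee_rot: [1.0, -0.001, 0.0, -0.0]
force: [0.2, 0.3, -1.4]
finger_gap: 0.0227
grip_force: 58.8
clock: 17.1
eef_pos: [0.3593, 0.2883, 0.2004]
ee_rot: [1.0, 0.001, -0.0, -0.001]
force: [-0.1, -0.1, -1.5]
finger_gap: 0.0229
grip_force: 58.8
17.1 [0.3593 0.2883 0.2004] [ 1.0e+00  1.1e-03 -1.0e-04 -6.0e-04] [-0.1 -0.1 -1.5] 0.02290225073435862 58.83588194847107
w9 pred [433. 295.] ell [451. 283.] [42. 69.] (435, 248, 39, 71) [0.4124 0.2711 0.036 ]
w11 pred [326. 156.] ell [321. 147.] [101. 103.] (270, 96, 102, 103) [0.4082 0.2888 0.036 ]
blue tri [0.40942714 0.28170171 0.04579642] 0.010216191637847297
[0.4347175  0.28899282 0.34186049]
```

View pics/w11.png

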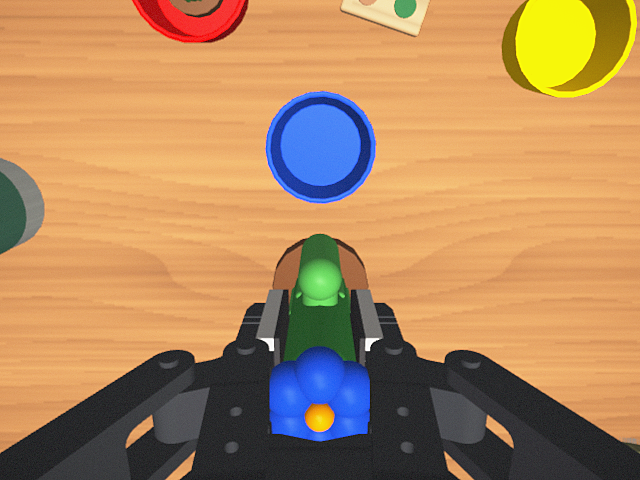

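Blue pot rim centred at (321,147). The blue cactus is held upright with its arms fore and aft.

```bash
python3 -m pendant '[1,0.68,-0.02,0,0,0,0,1,0.68,0,0,0,0,0,1,0.69,0,0,0,0,0,1,0,0,0.6,0,0,0,1,0,0,0,0,0,0]'; python3 -m pendant '[1,0,0,1,0,0,0,1,0,0,1,0,0,0,1,0,0,1,0,0,0,1,0,0,1,0,0,0,1,0,0,0,0,0,0]'
```

```text
clock: 17.65
eef_pos: [0.4132, 0.2851, 0.1832]
ee_rot: [1.0, -0.002, -0.001, 0.001]
force: [0.3, 0.4, -1.6]
finger_gap: 0.0225
grip_force: 58.9
clock: 18.15
eef_pos: [0.4115, 0.2853, 0.0826]
ee_rot: [1.0, -0.001, -0.002, 0.002]
force: [-0.9, 0.0, -0.6]
finger_gap: 0.0228
grip_force: 58.9
```

```bash
python3 -m pendant '[1,0,-0.14,0.4,0,0,0,1,0,0,0.4,0,0,0,1,0,0,0.3,0,0,0,1,0,0,0,0,0,0]'; python3 -m pendant '[1,0,0,0.1,0,0,0,1,0,0,0,0,0,0]'
```

```text
clock: 18.55
eef_pos: [0.4124, 0.2901, 0.0564]
ee_rot: [1.0, -0.001, -0.0, 0.0]
force: [-0.0, 0.4, -1.3]
finger_gap: 0.0226
grip_force: 58.9
clock: 18.75
eef_pos: [0.4128, 0.2905, 0.0546]
ee_rot: [1.0, -0.001, 0.0, -0.0]
force: [0.6, 0.4, -2.0]
finger_gap: 0.0225
grip_force: 58.9
```

```bash
python3 -m pendant '[1,-0.05,0.05,0.1,0,0,0,1,0,0,0.06,0,0,0,1,0,0,0,0,0,0]'; python3 -m pendant '[1,0,0,0.05,0,0,0,1,0,0,0,0,0,0]';python3 -m pendant '[1,0,0,0.04,0,0,0,1,0,0,0,0,0,0]'
```

```text
clock: 19.05
eef_pos: [0.4114, 0.289, 0.0504]
ee_rot: [1.0, -0.001, -0.0, 0.0]
force: [1.1, -0.4, -1.4]
finger_gap: 0.0229
grip_force: 58.9
clock: 19.25
eef_pos: [0.4116, 0.2891, 0.0501]
ee_rot: [1.0, -0.001, 0.0, -0.0]
force: [-2.2, -2.0, 8.7]
finger_gap: 0.0228
grip_force: 60.2
clock: 19.45
eef_pos: [0.4117, 0.2891, 0.05]
ee_rot: [1.0, -0.001, 0.001, -0.0]
force: [-4.7, -3.3, 19.9]
finger_gap: 0.0228
grip_force: 61.5
```

```bash
python3 -m pendant '[1,0,0,-0.06,0,0,0,1,0,0,0,0,0,0,0.1,0,0,0,0,0,0,-0.3,0,0,0,0,0,0,-0.3,0,0,0,0,0,0]';python3 -m pendant '[-0.3,0,0,0,0,0,0,-0.3,0,0,-0.5,0,0,0,-0.3,0,0,-1,0,0,0,-0.3,0,0,-1,0,0,0,-0.3,0,0,-1,0,0,0]'
python3 -m pendant '[-0.5,0,0,-1,0,0,0,-0.5,0,0,-1,0,0,0,-0.5,0,0,-1,0,0,0,-0.5,-0.8,0,0,0,0,0,-0.5,-0.2,0.5,0,0,0,0]'; python3 look.py w12|head -1
```

```text
clock: 19.95
eef_pos: [0.4115, 0.2892, 0.0496]
ee_rot: [1.0, -0.001, -0.0, 0.0]
force: [0.1, -0.7, -0.5]
finger_gap: 0.0556
grip_force: 0.0
clock: 20.45
eef_pos: [0.4113, 0.2891, 0.1381]
ee_rot: [1.0, -0.001, -0.0, 0.0]
force: [0.3, 0.4, 0.8]
finger_gap: 0.0555
grip_force: 0.0
clock: 20.95
eef_pos: [0.3849, 0.2781, 0.2129]
ee_rot: [1.0, 0.001, 0.0, -0.001]
force: [-0.8, -0.6, -0.9]
finger_gap: 0.0641
grip_force: 0.0
20.95 [0.3849 0.2781 0.2129] [ 1.e+00  5.e-04  1.e-04 -8.e-04] [-0.8 -0.6 -0.9] 0.06409017890203829 0.0
```

View pics/w12.png

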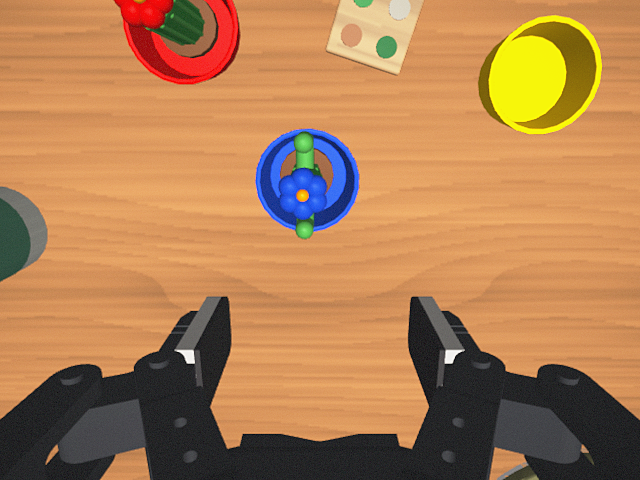

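Blue cactus stands upright and centred in the blue pot at (305,180). Next, the yellow cactus.

```bash
python3 -m pendant '[-1,0.04,0.95,0,0,0,0,-1,0.04,0.95,0,0,0,0,-1,0.04,0.95,0,0,0,0,-1,0.04,0.95,0,0,0,0,-1,0.04,0.95,0,0,0,0]'
python3 -m pendant '[-1,0.04,0.95,0,0,0,0,-1,0.04,0.95,0,0,0,0,-1,0.04,0.95,0,0,0,0,-1,0.04,0.95,0,0,0,0,-1,0.04,0.95,0,0,0,0]'
python3 -m pendant '[-1,0.04,0.95,0,0,0,0,-1,0.04,0.95,0,0,0,0,-1,0.04,0.95,0,0,0,0,-1,0.04,0.95,0,0,0,0,-1,0.04,0.95,0,0,0,0]'
python3 -m pendant '[-1,0.04,0.95,0,0,0,0,-1,0,0,0,0,0,0]' >/dev/null
python3 look.py w13|head -1;python3 -c "
from fl import *
flower('yellow',['w13'],(350,255,375,280));flower('yellow',['w13'],(350,255,375,280),.088)"
```

```text
clock: 21.5
eef_pos: [0.3913, 0.1561, 0.2118]
ee_rot: [1.0, -0.001, -0.0, 0.0]
force: [-0.1, 0.4, -0.2]
finger_gap: 0.085
grip_force: 0.0
clock: 22.0
eef_pos: [0.3957, 0.0373, 0.2118]
ee_rot: [1.0, -0.001, -0.001, 0.0]
force: [0.5, -0.6, 0.0]
finger_gap: 0.0855
grip_force: 0.0
clock: 22.5
eef_pos: [0.4002, -0.0814, 0.2118]
ee_rot: [1.0, -0.002, -0.001, 0.0]
force: [0.2, -0.1, 0.6]
finger_gap: 0.0851
grip_force: 0.0
22.7 [ 0.4011 -0.1071  0.2118] [ 1.0e+00 -3.7e-03 -6.0e-04  7.0e-04] [-0.1 -0.1  0.2] 0.08547622728819076 0.0
w13 pred [315. 147.] found [312. 139.] 2018.5 [ 0.459 -0.102  0.093]
tri all [ 0.4563765  -0.10319971  0.08472957] 0.002455849398677174
w13 pred [315. 146.] found [312. 139.] 2018.5 [ 0.4587 -0.1019  0.088 ]
tri all [ 0.4563765  -0.10319971  0.08472957] 0.002455849398677174
```

```bash
python3 -m pendant '[-1,0.77,-0.1,0,0,0,0,-1,0.77,-0.1,0,0,0,0,-1,0.76,0,0,0,0,0,-1,0,0,1,0,0,0,-1,0,0,1,0,0,0]'; python3 -m pendant '[-1,0,0,1,0,0,0,-1,0,0,1,0,0,0,-1,0,0,0,0,0,0]'
```

```text
clock: 23.25
eef_pos: [0.46, -0.0976, 0.1616]
ee_rot: [1.0, -0.0, 0.001, -0.0]
force: [0.1, -0.1, -1.1]
finger_gap: 0.0858
grip_force: 0.0
clock: 23.55
eef_pos: [0.4571, -0.0973, 0.1096]
ee_rot: [1.0, -0.0, -0.003, -0.001]
force: [-1.2, 0.2, 0.1]
finger_gap: 0.0852
grip_force: 0.0
```

```bash
python3 -m pendant '[-1,0,0.18,0.4,0,0,0,-1,0,0,0.8,0,0,0,-1,0,0,0.8,0,0,0,-1,0,0,0.7,0,0,0,-1,0,0,0,0,0,0]'; python3 -m pendant '[1,0,0,0,0,0,0,1,0,0,0,0,0,0,1,0,0,0,0,0,0,1,0,0,0,0,0,0,1,0,0,0,0,0,0]'
```

```text
clock: 24.05
eef_pos: [0.4587, -0.1029, 0.0439]
ee_rot: [1.0, -0.001, -0.001, -0.0]
force: [0.1, -0.6, 0.6]
finger_gap: 0.0852
grip_force: 0.0
clock: 24.55
eef_pos: [0.46, -0.103, 0.0462]
ee_rot: [1.0, -0.001, 0.001, 0.0]
force: [-1.7, 0.0, 9.2]
finger_gap: 0.0424
grip_force: 59.7
```

Gripped a little high on the barrel, so I'll regrasp about 6 mm lower.

```bash
python3 -m pendant '[-0.5,0,0,0,0,0,0,-0.5,0,0,0,0,0,0,-0.5,0,0,0.3,0,0,0,-0.5,0,0,0,0,0,0]'; python3 -m pendant '[1,0,0,0,0,0,0,1,0,0,0,0,0,0,1,0,0,0,0,0,0,1,0,0,0,0,0,0,1,0,0,0,0,0,0]'
```

```text
clock: 24.95
eef_pos: [0.4587, -0.1028, 0.0365]
ee_rot: [1.0, -0.001, -0.001, -0.0]
force: [-0.1, 0.0, -0.5]
finger_gap: 0.0638
grip_force: 0.0
clock: 25.45
eef_pos: [0.4591, -0.1029, 0.0374]
ee_rot: [1.0, -0.001, -0.0, -0.0]
force: [-1.3, 0.5, 2.8]
finger_gap: 0.0424
grip_force: 61.0
```

```bash
python3 -m pendant '[1,0,0,-0.5,0,0,0,1,0,0,-1,0,0,0,1,0,0,-1,0,0,0,1,0,0,-1,0,0,0,1,0,0,-1,0,0,0]'
python3 -m pendant '[1,0,0,-1,0,0,0,1,0,0,-1,0,0,0,1,-0.17,-0.98,0,0,0,0,1,-0.17,-0.98,0,0,0,0,1,-0.17,-0.98,0,0,0,0]'
python3 -m pendant '[1,-0.17,-0.98,0,0,0,0,1,-0.17,-0.98,0,0,0,0,1,-0.17,-0.98,0,0,0,0,1,-0.17,-0.98,0,0,0,0,1,-0.17,-0.98,0,0,0,0]'
python3 -m pendant '[1,-0.17,-0.98,0,0,0,0,1,0,0,0,0,0,0]'
python3 look.py w14|head -1;python3 -c "
from fl import *
pot('yellow',['w10','w12','w14'])"
```

```text
clock: 25.95
eef_pos: [0.4589, -0.103, 0.1506]
ee_rot: [1.0, -0.001, -0.0, -0.0]
force: [0.1, -0.2, -2.0]
finger_gap: 0.0427
grip_force: 61.1
clock: 26.45
eef_pos: [0.4463, -0.0288, 0.1998]
ee_rot: [1.0, -0.001, 0.0, 0.0]
force: [0.8, -1.1, -1.4]
finger_gap: 0.0424
grip_force: 61.1
clock: 26.95
eef_pos: [0.4252, 0.094, 0.1996]
ee_rot: [1.0, -0.001, -0.0, 0.0]
force: [0.4, 0.2, -2.1]
finger_gap: 0.0426
grip_force: 61.1
clock: 27.15
eef_pos: [0.4206, 0.121, 0.1997]
ee_rot: [1.0, 0.001, -0.0, -0.001]
force: [0.3, -1.4, -1.6]
finger_gap: 0.0426
grip_force: 61.2
27.15 [0.4206 0.121  0.1997] [ 1.0e+00  1.4e-03 -1.0e-04 -8.0e-04] [ 0.3 -1.4 -1.6] 0.042634788309724135 61.19568699155934
w10 pred [363. 292.] ell [359. 283.] [96. 96.] (311, 235, 98, 96) [0.4862 0.1202 0.036 ]
w12 pred [548.  83.] ell [541.  75.] [109. 130.] (480, 15, 122, 119) [0.4831 0.1229 0.036 ]
w14 pred [327. 135.] ell [323. 127.] [113. 116.] (267, 69, 113, 116) [0.4838 0.1195 0.036 ]
yellow tri [0.4818648  0.11891954 0.02664693] 0.003736296122482234
```

View pics/w14.png

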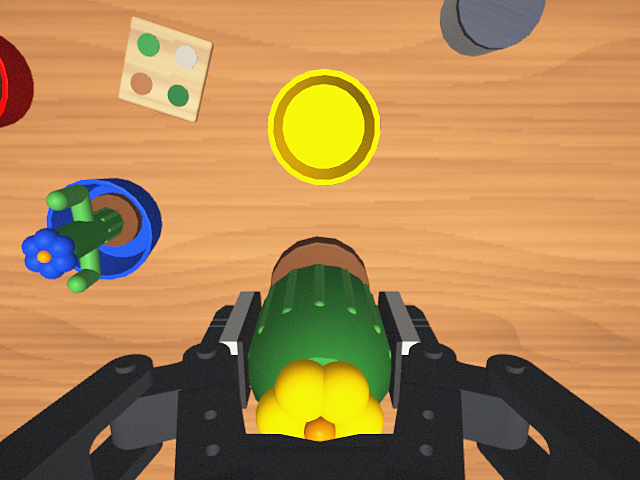

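Yellow pot centred at (323,127), yellow cactus held upright.

```bash
python3 -m pendant '[1,0.85,0,0,0,0,0,1,0.85,0,0,0,0,0,1,0.85,0,0,0,0,0,1,0,0,0.6,0,0,0,1,0,0,0,0,0,0]'; python3 -m pendant '[1,0,0,1,0,0,0,1,0,0,1,0,0,0,1,0,0,1,0,0,0,1,0,0,1,0,0,0,1,0,0,0,0,0,0]'
```

```text
clock: 27.7
eef_pos: [0.4845, 0.1158, 0.183]
ee_rot: [1.0, -0.002, -0.002, 0.001]
force: [-1.2, 0.2, -2.1]
finger_gap: 0.0426
grip_force: 61.2
clock: 28.2
eef_pos: [0.483, 0.1162, 0.0827]
ee_rot: [1.0, -0.001, -0.003, 0.001]
force: [-0.7, -0.2, -1.3]
finger_gap: 0.0427
grip_force: 61.3
```

Contact is expected at about 0.0424.

```bash
python3 -m pendant '[1,0,-0.12,0.4,0,0,0,1,0,0,0.5,0,0,0,1,0,0,0.4,0,0,0,1,0,0,0,0,0,0]'; python3 -m pendant '[1,0,0,0.08,0,0,0,1,0,0,0,0,0,0]'
```

```text
clock: 28.6
eef_pos: [0.4849, 0.1205, 0.0519]
ee_rot: [1.0, -0.001, -0.0, 0.0]
force: [-0.0, -1.0, -1.8]
finger_gap: 0.0423
grip_force: 61.3
clock: 28.8
eef_pos: [0.4854, 0.1206, 0.0507]
ee_rot: [1.0, -0.001, 0.0, -0.0]
force: [0.5, 0.0, -1.4]
finger_gap: 0.0423
grip_force: 61.3
```

```bash
python3 -m pendant '[1,0,0.03,0.15,0,0,0,1,0,0,0.1,0,0,0,1,0,0,0,0,0,0]'; python3 -m pendant '[1,0,0,0.05,0,0,0,1,0,0,0,0,0,0]';python3 -m pendant '[1,0,0,0.04,0,0,0,1,0,0,0,0,0,0]'
```

```text
clock: 29.1
eef_pos: [0.485, 0.1196, 0.0438]
ee_rot: [1.0, -0.001, -0.0, 0.0]
force: [-0.6, 0.5, -1.3]
finger_gap: 0.0425
grip_force: 61.3
clock: 29.3
eef_pos: [0.4851, 0.1198, 0.0427]
ee_rot: [1.0, -0.001, -0.0, 0.0]
force: [0.5, -0.2, -1.2]
finger_gap: 0.0429
grip_force: 61.3
clock: 29.5
eef_pos: [0.4853, 0.1198, 0.0424]
ee_rot: [1.0, -0.001, 0.0, -0.0]
force: [-0.8, -0.9, 6.1]
finger_gap: 0.0424
grip_force: 62.1
```

```bash
python3 -m pendant '[0.3,0,0,0,0,0,0,-0.3,0,0,0,0,0,0,-0.6,0,0,0,0,0,0,-0.6,0,0,0,0,0,0]';python3 -m pendant '[-0.6,0,0,0,0,0,0,-0.6,0,0,-0.5,0,0,0,-0.6,0,0,-1,0,0,0,-0.6,0,0,-1,0,0,0,-0.6,0,0,-1,0,0,0]'
python3 -m pendant '[-0.6,0,0,-1,0,0,0,-0.6,0,0,-1,0,0,0,-0.6,0,0,-1,0,0,0,-0.6,-0.5,0,-0.3,0,0,0,-0.6,0,0,0,0,0,0]'; python3 look.py w15|head -1
python3 -m pendant '[-1,0.36,0.97,0,0,0,0,-1,0.36,0.97,0,0,0,0,-1,0.36,0.97,0,0,0,0,-1,0.36,0.97,0,0,0,0,-1,0.36,0.97,0,0,0,0]'
python3 -m pendant '[-1,0.36,0.97,0,0,0,0,-1,0.36,0.97,0,0,0,0,-1,0.36,0.97,0,0,0,0,-1,0.36,0.97,0,0,0,0,-1,0.36,0.97,0,0,0,0]'
python3 -m pendant '[-1,0.36,0.97,0,0,0,0,-1,0,0,0,0,0,0,-1,0,0,0,0,0,0]'
python3 look.py w16|head -1; python3 arms.py w16;python3 -c "
import cv2,numpy as np
a,b=cv2.imread('pics/w15.png'),cv2.imread('pics/w16.png');cv2.imwrite('pics/m.png',np.hstack([a[0:400,150:500],b[0:400,150:500]]))"
```

```text
clock: 29.9
eef_pos: [0.4852, 0.1198, 0.0418]
ee_rot: [1.0, -0.001, 0.0, -0.0]
force: [0.2, -0.1, 0.9]
finger_gap: 0.0682
grip_force: 0.0
clock: 30.4
eef_pos: [0.4849, 0.1197, 0.1301]
ee_rot: [1.0, -0.001, -0.0, 0.0]
force: [1.5, 0.6, 0.7]
finger_gap: 0.0681
grip_force: 0.0
clock: 30.9
eef_pos: [0.4714, 0.1199, 0.2124]
ee_rot: [1.0, -0.001, 0.0, -0.0]
force: [0.2, 0.2, -0.2]
finger_gap: 0.0686
grip_force: 0.0
30.9 [0.4714 0.1199 0.2124] [ 1.e+00 -8.e-04  3.e-04 -1.e-04] [ 0.2  0.2 -0.2] 0.06859283832197063 0.0
clock: 31.45
eef_pos: [0.517, -0.0026, 0.2101]
ee_rot: [1.0, -0.001, -0.001, 0.0]
force: [-0.4, -0.4, -0.0]
finger_gap: 0.0856
grip_force: 0.0
clock: 31.95
eef_pos: [0.5617, -0.1239, 0.2099]
ee_rot: [1.0, -0.001, -0.001, -0.0]
force: [0.2, 0.4, 0.2]
finger_gap: 0.0852
grip_force: 0.0
clock: 32.25
eef_pos: [0.5704, -0.1473, 0.21]
ee_rot: [1.0, -0.002, -0.001, -0.0]
force: [-0.3, 1.4, 0.6]
finger_gap: 0.0857
grip_force: 0.0
32.25 [ 0.5704 -0.1473  0.21  ] [ 1.0e+00 -1.6e-03 -1.4e-03 -4.0e-04] [-0.3  1.4  0.6] 0.08569984399303551 0.0
white 1999.5 [318. 109.] [ 0.645  -0.1453] [ 0.6452 -0.1455] [ 0.6452 -0.1457] axis -82.5 [np.float64(0.034), np.float64(0.032)]
green 838.0 [287.  71.] [ 0.6723 -0.1219] [ 0.6685 -0.1256] [ 0.6663 -0.1276] axis -138.9 [np.float64(0.014), np.float64(0.032)]
```

View pics/m.png

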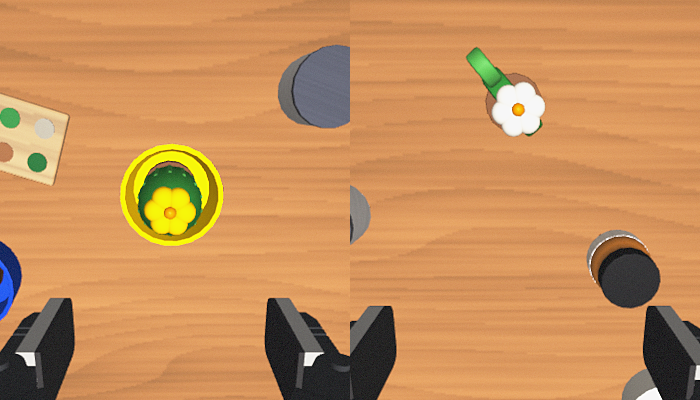

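Left: yellow cactus upright in the yellow pot. Right: white flower at (318,109) in full-image pixels, with the small paddle to the upper left. The foot looks shifted from the flower, so I'll measure the foot itself.

```bash
python3 - <<'E'
from fl import *
c,s=pickle.load(open("w16.pkl","rb"));I=c["pixels"];h=cv2.cvtColor(I,cv2.COLOR_BGR2HSV)
print(h[105,292],h[85,310],h[120,298],"table",h[140,270],h[60,340],h[100,400],h[100,360])
V=h[...,2].astype(int);S=h[...,1].astype(int);H=h[...,0].astype(int)
m=((H<14)&(V<215)&(S>60)&(V>60)).astype(np.uint8)*255;z=np.zeros_like(m);z[40:180,240:400]=m[40:180,240:400];z=cv2.morphologyEx(z,cv2.MORPH_OPEN,np.ones((3,3),np.uint8))
k=max(cv2.findContours(z,cv2.RETR_EXTERNAL,cv2.CHAIN_APPROX_NONE)[0],key=cv2.contourArea);(u,v),r=cv2.minEnclosingCircle(k);print(cv2.contourArea(k),u,v,r,cv2.boundingRect(k),plane(c,(u,v),.01,s).round(4))
cv2.imwrite("pics/f.png",cv2.resize(np.hstack([I[40:180,240:400],cv2.cvtColor(z,cv2.COLOR_GRAY2BGR)[40:180,240:400]]),None,fx=2,fy=2))
E
```

```text
[ 12 147 160] [ 26  31 204] [ 21  14 245] table [ 14 143 216] [ 14 147 224] [ 14 145 214] [ 14 145 213]
228.5 323.0 84.5 19.981340408325195 (306, 73, 35, 23) [ 0.6628 -0.1492  0.01  ]
```

View pics/f.png

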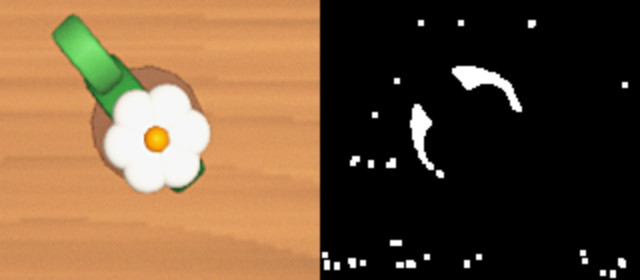

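Foot outline is centred at about full-image (314,101), so the flower sits about 7 mm off the axis towards local −x. The paddle yaw is about 40°. I'll turn the tool and look along the paddle to confirm.

```bash
python3 -m pendant '[-1,0.46,0.86,0,0,0,0,-1,0.46,0.86,0,0,0,0,-1,0,0,0,0,0,-1,-1,0,0,0,0,0,-1,-1,0,0,0,0,0,-1]'>/dev/null
python3 -m pendant '[-1,0,0,0,0,0,-1,-1,0,0,0,0,0,-1,-1,0,0,0,0,0,-1,-1,0,0,0,0,0,-1,-1,0,0,0,0,0,-1]'
python3 -m pendant '[-1,0,0,0,0,0,0,-1,0,0,0,0,0,0]'>/dev/null
python3 look.py w17|head -1; python3 arms.py w17; python3 - <<'E'
from h import *
from workcell import arm
print(np.round(arm.get_state()["joint_pos"],2))
c,s=pickle.load(open("w17.pkl","rb"));cv2.imwrite("pics/g.png",cv2.resize(c["pixels"][20:220,220:420],None,fx=3,fy=3))
E
```

```text
clock: 33.3
eef_pos: [0.5938, -0.1883, 0.2114]
ee_rot: [0.939, 0.344, -0.0, -0.001]
force: [-0.3, 0.9, -0.3]
finger_gap: 0.0855
grip_force: 0.0
33.5 [ 0.5939 -0.1892  0.2115] [ 9.402e-01  3.405e-01 -1.000e-04 -4.000e-04] [ 0.2 -0.  -0.3] 0.0850891504815179 0.0
white 6110.5 [458.  33.] [ 0.7594 -0.1859] [ 0.7438 -0.1795] [ 0.7351 -0.1759] axis -50.2 [np.float64(0.077), np.float64(0.059)]
white 1867.5 [317. 122.] [ 0.6433 -0.1465] [ 0.6447 -0.1459] [ 0.6454 -0.1455] axis -139.4 [np.float64(0.031), np.float64(0.034)]
green 813.5 [316.  73.] [ 0.6705 -0.123 ] [ 0.6679 -0.1258] [ 0.6664 -0.1274] axis -139.9 [np.float64(0.013), np.float64(0.032)]
[ 0.43  0.52 -0.27  1.53  0.15  1.11 -0.74]
```

View pics/g.png

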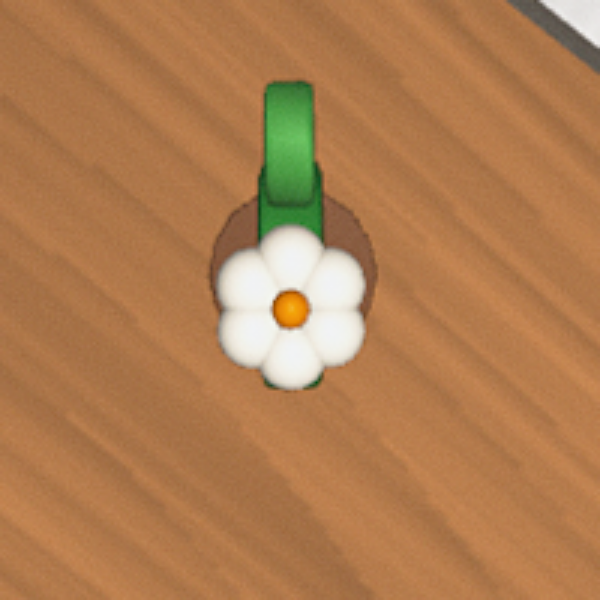

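The paddle lies exactly along the tool's x. Foot centred at crop (294,273), i.e. full-image (318,111), which puts the axis at (0.650, −0.141).

```bash
python3 -m pendant '[-1,0.74,-0.03,0,0,0,0,-1,0.74,0,0,0,0,0,-1,0.74,0,0,0,0,0,-1,0.74,0,0,0,0,0,-1,0,0,1,0,0,0]'; python3 -m pendant '[-1,0,0,1,0,0,0,-1,0,0,1,0,0,0,-1,0,0,1,0,0,0,-1,0,0,0,0,0,0]'
```

```text
clock: 34.05
eef_pos: [0.6551, -0.1375, 0.1895]
ee_rot: [0.939, 0.343, 0.004, 0.001]
force: [0.2, -0.0, -0.4]
finger_gap: 0.0857
grip_force: 0.0
clock: 34.45
eef_pos: [0.6488, -0.1404, 0.1081]
ee_rot: [0.94, 0.341, -0.003, -0.002]
force: [-0.7, 0.5, 0.1]
finger_gap: 0.0855
grip_force: 0.0
```

```bash
python3 -m pendant '[-1,0,0,0.7,0,0,0,-1,0,0,0.7,0,0,0,-1,0,0,0.7,0,0,0,-1,0,0,0.55,0,0,0,-1,0,0,0,0,0,0]'; python3 -m pendant '[1,0,0,0,0,0,0,1,0,0,0,0,0,0,1,0,0,0,0,0,0,1,0,0,0,0,0,0,1,0,0,0,0,0,0]';python3 -m pendant '[1,0,0,0,0,0,0,1,0,0,0,0,0,0,1,0,0,0,0,0,0]'
```

```text
clock: 34.95
eef_pos: [0.6499, -0.1414, 0.0444]
ee_rot: [0.94, 0.341, -0.001, -0.001]
force: [0.1, 0.5, -0.4]
finger_gap: 0.0855
grip_force: 0.0
clock: 35.45
eef_pos: [0.6504, -0.1422, 0.046]
ee_rot: [0.94, 0.341, 0.0, 0.0]
force: [2.9, -2.0, -2.3]
finger_gap: 0.0128
grip_force: 62.2
clock: 35.75
eef_pos: [0.6503, -0.1422, 0.0456]
ee_rot: [0.94, 0.341, -0.0, -0.0]
force: [-0.5, 0.2, 0.6]
finger_gap: 0.0132
grip_force: 61.4
```

```bash
python3 -m pendant '[1,0,0,-0.6,0,0,0,1,0,0,-1,0,0,0,1,0,0,-1,0,0,0,1,0,0,-1,0,0,0,1,0,0,-1,0,0,1]'
python3 -m pendant '[1,0,0,-1,0,0,1,1,0,0,-0.6,0,0,1,1,0,0,0,0,0,1,1,0,0,0,0,0,1,1,0,0,0,0,0,1]'>/dev/null
python3 -m pendant '[1,0,0,0,0,0,1,1,0,0,0,0,0,1,1,0,0,0,0,0,0,1,-0.98,0.43,0,0,0,0,1,-0.98,0.43,0,0,0,0]'
python3 -m pendant '[1,-0.98,0.43,0,0,0,0,1,-0.98,0.43,0,0,0,0,1,-0.98,0.43,0,0,0,0,1,-0.98,0.43,0,0,0,0,1,-0.98,0.43,0,0,0,0]'>/dev/null
python3 -m pendant '[1,-0.98,0.43,0,0,0,0,1,-0.98,0.43,0,0,0,0,1,-0.98,0.43,0,0,0,0,1,-0.98,0.43,0,0,0,0,1,-0.98,0.43,0,0,0,0]'>/dev/null
python3 -m pendant '[1,-0.98,0.43,0,0,0,0,1,0,0,0,0,0,0]'
python3 look.py w18|head -1;python3 -c "
from fl import *
pot('white',['w18'])"
```

```text
clock: 36.25
eef_pos: [0.6503, -0.1423, 0.1626]
ee_rot: [0.954, 0.299, 0.0, 0.0]
force: [0.7, 0.2, -1.5]
finger_gap: 0.0133
grip_force: 60.9
clock: 37.25
eef_pos: [0.601, -0.1631, 0.2008]
ee_rot: [1.0, 0.001, 0.0, -0.0]
force: [0.0, 0.0, -0.6]
finger_gap: 0.0132
grip_force: 60.9
clock: 38.45
eef_pos: [0.3282, -0.2827, 0.2012]
ee_rot: [1.0, -0.002, -0.001, 0.0]
force: [0.6, -0.1, -1.0]
finger_gap: 0.0131
grip_force: 60.9
38.45 [ 0.3282 -0.2827  0.2012] [ 1.0e+00 -1.9e-03 -6.0e-04  5.0e-04] [ 0.6 -0.1 -1. ] 0.013134853736212765 60.945786237716675
w18 pred [321. 157.] ell [317. 149.] [110. 112.] (262, 94, 111, 112) [ 0.3754 -0.2804  0.036 ]
white tri [ 0.37305896 -0.28058376  0.04219917] 0.002863384307801399
```

View pics/w18.png

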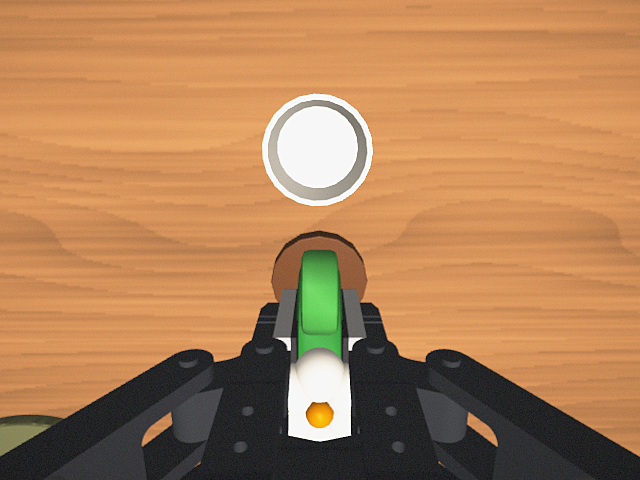

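White pot centred at (317,149), white cactus held upright.

```bash
python3 -m pendant '[1,0.62,-0.09,0,0,0,0,1,0.62,0,0,0,0,0,1,0.62,0,0,0,0,0,1,0,0,0.6,0,0,0,1,0,0,0,0,0,0]'; python3 -m pendant '[1,0,0,1,0,0,0,1,0,0,1,0,0,0,1,0,0,1,0,0,0,1,0,0,1,0,0,0,1,0,0,0,0,0,0]'
```

```text
clock: 39.0
eef_pos: [0.3794, -0.2779, 0.184]
ee_rot: [1.0, 0.0, -0.001, -0.001]
force: [-0.7, -0.3, -1.4]
finger_gap: 0.0132
grip_force: 61.0
clock: 39.5
eef_pos: [0.3774, -0.2779, 0.0833]
ee_rot: [1.0, -0.0, -0.002, -0.002]
force: [-0.8, 0.3, -1.0]
finger_gap: 0.0131
grip_force: 60.8
```

```bash
python3 -m pendant '[1,-0.1,0.1,0.4,0,0,0,1,0,0,0.4,0,0,0,1,0,0,0.3,0,0,0,1,0,0,0,0,0,0]'; python3 -m pendant '[1,0,0,0.1,0,0,0,1,0,0,0,0,0,0]'
```

```text
clock: 39.9
eef_pos: [0.3753, -0.2814, 0.0575]
ee_rot: [1.0, -0.001, -0.0, -0.0]
force: [-0.2, 0.5, -0.5]
finger_gap: 0.0131
grip_force: 60.8
clock: 40.1
eef_pos: [0.3757, -0.2817, 0.0556]
ee_rot: [1.0, -0.001, 0.0, 0.0]
force: [-0.0, -0.9, -0.9]
finger_gap: 0.0135
grip_force: 60.8
```

```bash
python3 -m pendant '[1,0,-0.04,0.1,0,0,0,1,0,0,0.05,0,0,0,1,0,0,0,0,0,0]'; python3 -m pendant '[1,0,0,0.04,0,0,0,1,0,0,0,0,0,0]';python3 -m pendant '[1,0,0,0.03,0,0,0,1,0,0,0,0,0,0]'
```

```text
clock: 40.4
eef_pos: [0.3755, -0.2805, 0.0517]
ee_rot: [1.0, -0.001, -0.0, -0.0]
force: [-0.6, -0.4, -1.1]
finger_gap: 0.0132
grip_force: 60.8
clock: 40.6
eef_pos: [0.3755, -0.2806, 0.0507]
ee_rot: [1.0, -0.001, -0.0, -0.0]
force: [-0.3, -0.3, -1.9]
finger_gap: 0.0133
grip_force: 60.8
clock: 40.8
eef_pos: [0.3756, -0.2806, 0.0505]
ee_rot: [1.0, -0.001, 0.0, 0.0]
force: [-0.2, 0.2, 5.5]
finger_gap: 0.0131
grip_force: 62.0
```

Contact. Release, rise and take a last look.

```bash
python3 -m pendant '[0.5,0,0,0,0,0,0,0.1,0,0,0,0,0,0,-0.3,0,0,0,0,0,0,-0.3,0,0,0,0,0,0]';python3 -m pendant '[-0.3,0,0,0,0,0,0,-0.3,0,0,-0.5,0,0,0,-0.3,0,0,-1,0,0,0,-0.3,0,0,-1,0,0,0,-0.3,0,0,-1,0,0,0]'
python3 -m pendant '[-0.3,0,0,-1,0,0,0,-0.3,0,0,-1,0,0,0,-0.3,0,0,-1,0,0,0,-0.3,0,1,0,0,0,0,-0.3,0,1,0,0,0,0]'; python3 -m pendant '[-0.3,0,1,0,0,0,0,-0.3,0,1,0,0,0,0,-0.3,0,0.5,0,0,0,0,-0.3,0,0,0,0,0,0]'; python3 look.py w19|head -1
python3 - <<'E'
from workcell import arm
import cv2,numpy as np
a=arm.capture("scene")["pixels"][170:320,140:540]
cv2.imwrite("pics/end.png",cv2.resize(a,None,fx=2,fy=2,interpolation=cv2.INTER_CUBIC))
E
```

```text
clock: 41.2
eef_pos: [0.3756, -0.2807, 0.05]
ee_rot: [1.0, -0.001, 0.0, -0.0]
force: [1.0, 0.2, 1.0]
finger_gap: 0.0555
grip_force: 0.0
clock: 41.7
eef_pos: [0.3753, -0.2805, 0.1384]
ee_rot: [1.0, -0.001, -0.0, -0.0]
force: [0.9, -0.3, 0.2]
finger_gap: 0.0554
grip_force: 0.0
clock: 42.2
eef_pos: [0.376, -0.331, 0.2137]
ee_rot: [1.0, -0.0, 0.001, 0.001]
force: [-1.2, -0.0, 0.2]
finger_gap: 0.0554
grip_force: 0.0
clock: 42.6
eef_pos: [0.3747, -0.3944, 0.2121]
ee_rot: [1.0, -0.002, -0.0, 0.0]
force: [-0.1, 0.8, -0.4]
finger_gap: 0.0557
grip_force: 0.0
42.6 [ 0.3747 -0.3944  0.2121] [ 1.0e+00 -2.2e-03 -3.0e-04  0.0e+00] [-0.1  0.8 -0.4] 0.05565346244698241 0.0
```

View pics/end.png

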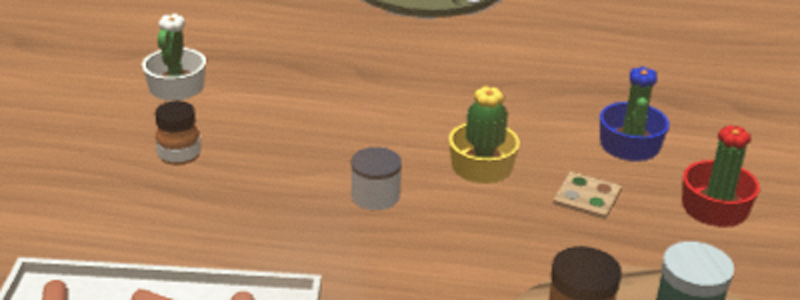

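All four cacti stand upright in their matching pots: white at (172,50), yellow (485,130), blue (638,110), red (728,175). The jar and tin are where they were.

```bash
python3 -c "
from workcell import arm
print(arm.sign_off())"
```

```text
the job is handed in; nothing more can be done
None
```

All four cacti stand upright in the pots matching their flowers, each lowered to the pot floor before release, with the pots, jar and tin left in place; the job was handed in at about 43 s on the robot's clock.

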